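# Set the wind-up tea timer

## Robot

A 6-joint arm with a two-finger parallel gripper is mounted at the origin on the work surface. World frame = base frame: x ahead of the robot, y to its left, z up, the work surface at z = 0. Lengths are in m, angles in rad, forces in N, time in s.
With the tool pointing down it reaches from about 0.425 to 0.95 m from the base axis. Payload 3.5 kg.
Tool frame: the origin (TCP) lies between the finger pads; the fingertips stand 22 mm ahead of it and the grasp point (between the pads) lies 3 mm ahead of it (ctrl.nose_length is the z of the fingertips in the tool frame, in m); z points along the fingers, y is the line along which they close (so a half turn about z gives the same grasp; the last joint's range is limited). The gripper opens to 85 mm and grips with 20 to 120 N. Pads are 22 mm wide; open, the fingers measure 114 mm over their backs; the gripper's body (76 mm by 85 mm) begins 54 mm behind the grasp point. The pads swing forward as they close: fully open they stand 13 mm farther back than shut.
Start: joints at [1.053, 0.286, 1.577, -0, 1.279, -0.15], TCP at [0.243, 0.63, 0.253] pointing down, gripper open.
Joint ranges: [-2.77, 2.77], [-0.9, 2.22], [0.21, 2.48], [-1.53, 4.67], [0.24, 2.81], [-2.84, 2.84]. Speed limits (rad/s): [2.79, 2.79, 3.14, 3.14, 3.14, 3.14].

## Interface

Orientations are given as a unit quaternion [x, y, z, w].
In Python, from plant import ctrl gives the robot as it stands. The module is installed in compiled form; this text tells all that it offers.
- The arm moves only by the tool send_rows, never from a script. Its argument "rows" is text: rows parted by semicolons, each of 7 numbers parted by spaces: the turn, a rotation vector about the tool's x, y, z in shares of pi/2 rad (1.0 is pi/2 rad), then the shift along the tool's x, y, z in fractions of the full range, 1 being 600 mm, then the opening, from -1 (shut) to 1 (fully open). A call has 1 to 8 rows; each row is the pose to reach, as a shift and turn from the pose commanded when the call began, along the tool's axes at that moment; what a row does not reach only later rows make up. A row lasts 1/8 s, in which the tool goes at most 62.5 mm and 10.7 degrees, less where a joint would pass 70% of its speed; a pose out of reach is approached as far as the arm can. No shift or turn number may pass 1 either way. A call with a gripper value outside its range is refused whole. The fingers move at their own pace and stop on an object; "grip_force" is the grip in N (left out, the last holds). Time passes only in rows, so rows that repeat a pose let the fingers close. It gives the time, the measured TCP pose, the force, the opening and the grip force at its end, in the units of the state.
- ctrl.get_state(): the state, without advancing time (a new reading comes with each control period).
- ctrl.read_camera(name): name is "scene" or "top"; returns a dict with "color" (480x640x3 uint8, red, green, blue), "fx", "fy", "cx", "cy" (pixels), "extrinsics" (4x4, takes a point from world to camera coordinates). Camera axes: x right, y down, z forward; pixel columns grow to the right and rows downward; lengths in m; the calibration is good to about 2 mm. A picture is of the moment at which its call begins. There is no depth.
- ctrl.sign_off(): hands the job in; it is judged then, once.
Trained networks look in a picture, given as the dict that the camera call returned (one of the last four; its "shot" number tells which), for a name from the list of things; names that differ only in an ending like _2 or _b are one class to them, and where a whole thing is asked for, a point or a joint stands for the part that bears it (a point fixed in the world has none). Each returns a list of dicts, best first, with "p" (0 to 1); they miss things now and then, are a little off and sometimes report something else, mostly with a low value. They report only what shows in the picture. A call takes as long as a camera call.
- ctrl.look_for(picture, target): "position" ([x, y, z] in m, in the coordinates of the camera as it stood for that picture, good to about 4 mm: the middle of the surface that is visible of it).
The state is a dict: "time": time; "qpos": joint angles; "dq": joint speeds; "joint_efforts": joint torques, N m; "eef_pos": TCP position; "tcp_rot": TCP orientation; "contact_force": force on the tool from outside, world axes, zero at the start; "wrist_torque": the same for the moment, N m; "opening": opening from 0.0 (shut) to 1.0 (fully open); "finger_force": force on a finger pad.
Only numpy, scipy, OpenCV 4.12 (cv2) and the standard library are available. Lean on these libraries where they do the work, as an engineer would, in place of code of your own. Each camera call takes 0.05 s, during which the arm holds its last target. There are 200 camera calls.

## Task

The tea is brewing: set the wind-up timer to 6 minutes. As with any bell timer of this kind, first wind the dial clockwise past its red top mark so that the bell is armed, then turn it back down to 6 minutes. Lean lightly on the dial while you turn it so that the timer stays put on its tray and does not skid or swing round with the dial, do not press it hard, and leave the tea things alone.

Things in the scene. Friction and masses are not known exactly. Their poses are not given: they have to be found in the camera images.
- timer: loose wind-up bell timer standing on the tray, 62 mm high, 0.18 to 0.34 kg: a round steel base 80 mm across on four hard feet 31 mm from the axis, white scale on top 27.5 mm up, black dial over it. Origin: centre of the underside, z up. The scale's zero lies to the timer's +y; minutes run clockwise from above through +x (7.5) to the red top mark (15) at -y. Heights given are above its underside
- timer_dial (a joint): dial's turn against the base, rad, growing clockwise from above, 0.2094 (12 degrees) a minute: 0 at zero, 1.257 at 6 minutes, 3.142 at the red top mark, end stop at 3.41. It takes 0.09 to 0.13 N m to wind up (mainspring), 0.05 to 0.09 back down, and stays where it is let go. One tick a minute, longer and thicker at 0, 5, 10, 15: 6 is the short tick after the first long one past zero
- timer_grip (a point): on the dial's axis, 50 mm above the timer's underside: the place to grip. The dial is a round ribbed grip 44 mm across, 32 to 62 mm up, over a skirt 58 mm across and 4 mm thick (28 to 32 mm up) that turns with it; fingertips may push down on the skirt. Grip it at any yaw
- timer_pointer (a point): end of the white pointer line, on the skirt's edge 29 mm from the axis, 32 mm up; the line runs from near the middle of the dial's top out to the edge, down its side and over the skirt
- timer_rim (a point): point on the edge of the timer's base beside the zero mark (40 mm from the axis towards the timer's +y, 27.5 mm high); it tells whether the base has shifted or swung round
- teapot: blue ceramic teapot with its lid on, body 124 mm across, 127 mm high, spout along its +x (to 100 mm from the axis) and handle along -x (to 95 mm). Origin: centre of the underside
- mug: white mug, 82 mm across, 92 mm high, handle at +y. Origin: centre of the underside
- caddy: square green tea caddy with a brass-coloured lid, 77 x 77 x 122 mm. Origin: centre of the underside
- honey: honey jar with a brass-coloured cap, 64 mm across, 85 mm high. Origin: centre of the underside
- tray: flat fixed wooden tea tray, 220 x 170 mm, its top 12 to 20 mm above the counter and 20 mm above its origin. The timer's feet slide on it (friction 0.5 to 0.7): under its own weight alone the timer swings round with the dial; wound, it needs some 8 N or more of push down, and 10 to 20 N is right. The clockwork should not bear more than about 25 N

How it is judged:
By the outcome, as a careful person would: the job done as asked, in the order asked, and still so for the second after the job is handed in, with the robot touching nothing.
It also fails if it takes over 72 s, if anything falls off the work surface, if the arm or the gripper's body presses on something with over 40 N, if the wrist force passes 120 N, or if a joint passes its speed limit or range.

## Working session

There is one attempt and no reset: what is moved stays moved. The work goes in short steps, Python scripts to look and compute and a tool call to move; the robot and the scene stay as the last step left them, time stands still between calls to the robot, and variables do not carry over. Pictures are saved under pics/ and viewed, at most 10 in all, crops included, and the job is handed in when it is done.

Besides the shell and the picture viewer there is one more tool, called after "Call:" in YAML: its name, and indented under it one key for each argument. send_rows: Moves the arm, as the interface text tells. Its arguments: {"type":"object","properties":{"rows":{"type":"string"},"grip_force":{"type":"number"}},"required":["rows"]}

```bash
mkdir -p pics
cat > h.py <<'E'
import numpy as np, cv2
from plant import ctrl
from scipy.spatial.transform import Rotation as R
def snap(cam,fn=None):
    p=ctrl.read_camera(cam)
    if fn: cv2.imwrite('pics/'+fn,p['color'][:,:,::-1])
    return p
def world(p,c): 
    return (np.linalg.inv(np.array(p['extrinsics']))@np.r_[c,1])[:3]
def proj(p,w):
    c=(np.array(p['extrinsics'])@np.r_[w,1])[:3]; return np.array([p['fx']*c[0]/c[2]+p['cx'],p['fy']*c[1]/c[2]+p['cy']])
def ray(p,uv,z):
    E=np.linalg.inv(np.array(p['extrinsics'])); d=E[:3,:3]@[(uv[0]-p['cx'])/p['fx'],(uv[1]-p['cy'])/p['fy'],1]; o=E[:3,3]
    return o+d*(z-o[2])/d[2]
E
python3 - <<'E'
from h import *
np.set_printoptions(precision=4,suppress=True)
for cam in ['top','scene']:
    p=snap(cam,cam+'0.png')
    print(cam, np.linalg.inv(p['extrinsics'])[:3,3],p['fx'])
    for n in ['timer','timer_grip','timer_pointer','timer_rim','teapot','mug','caddy','honey','tray']:
        for r in ctrl.look_for(p,n)[:2]:
            w=world(p,r['position']); print(n,round(r['p'],2),w,proj(p,w).round(0))
s=ctrl.get_state(); print(s['eef_pos'],s['tcp_rot'],s['time'],s['contact_force'])
E
```

```text
top [0.5777 0.0023 0.9206] 512.3324508670215
timer 0.85 [0.5826 0.0562 0.0485] [282. 260.]
timer_grip 0.71 [0.5823 0.0554 0.077 ] [282. 260.]
timer_rim 0.83 [0.5826 0.058  0.0429] [281. 260.]
teapot 0.69 [ 0.5584 -0.2809  0.0905] [488. 278.]
mug 0.6 [0.5433 0.3167 0.0415] [129. 281.]
honey 0.92 [ 0.7305 -0.3011  0.0854] [499. 173.]
tray 0.61 [0.5818 0.0405 0.0192] [292. 261.]
scene [ 0.8702 -0.3717  0.8323] 535.6361088365105
timer 0.79 [0.5923 0.0433 0.0485] [299. 221.]
timer_grip 0.56 [0.5859 0.0567 0.0759] [299. 205.]
timer_pointer 0.61 [0.5866 0.0516 0.0771] [298. 207.]
timer_rim 0.96 [0.5939 0.0478 0.0486] [301. 219.]
timer_rim 0.52 [0.5877 0.0515 0.077 ] [298. 207.]
teapot 0.69 [ 0.5833 -0.3023  0.094 ] [168. 387.]
mug 0.72 [0.5502 0.2928 0.0579] [344. 114.]
caddy 0.88 [0.7405 0.2903 0.1121] [440. 131.]
honey 0.65 [ 0.7395 -0.3089  0.0827] [262. 450.]
tray 0.96 [0.5989 0.0306 0.0134] [300. 238.]
[0.2427 0.6298 0.2533] [ 0.1829  0.9831 -0.     -0.    ] 1.0 [-0.1072 -0.1782  0.3232]
```

View pics/top0.png

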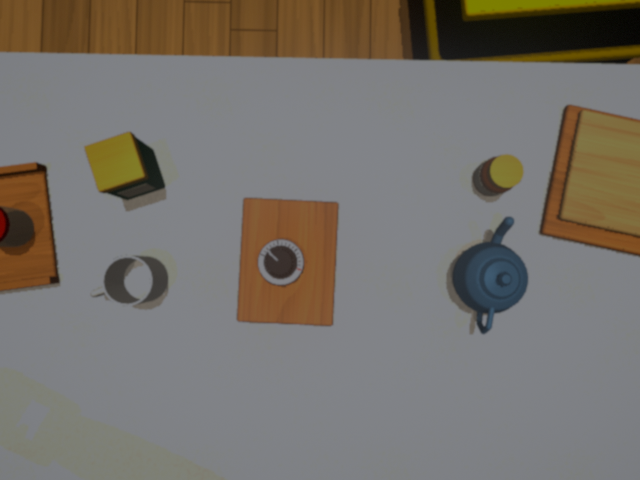

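View pics/scene0.png

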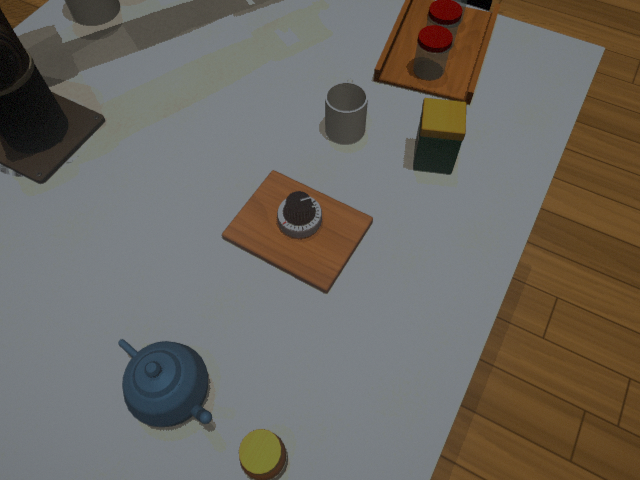

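The top view shows the timer at about (281,262), with its pointer towards the upper left. The scene view shows it at (299,215). I'll rectify both crops to read the scale.

```bash
cat >> h.py <<'E'
def rect(p,c,z,half=0.05,n=500):
    # output: world x up, world y left; n px across 2*half
    W=[(c[0]+half,c[1]+half),(c[0]+half,c[1]-half),(c[0]-half,c[1]-half),(c[0]-half,c[1]+half)]
    s=np.float32([proj(p,[a,b,z]) for a,b in W]); d=np.float32([[0,0],[n,0],[n,n],[0,n]])
    im=cv2.warpPerspective(p['color'],cv2.getPerspectiveTransform(s,d),(n,n),flags=cv2.INTER_CUBIC)
    im=cv2.convertScaleAbs(im,alpha=1.6)
    return im
def pair(fn,c,z=0.0445):
    ims=[]
    for cam in ['top','scene']:
        im=rect(snap(cam),c,z,0.05,390)[:,:,::-1].copy(); ims.append(im)
        for r in (156,): cv2.circle(im,(195,195),r,(0,255,0),1)
    cv2.imwrite('pics/'+fn,np.hstack(ims))
E
python3 - <<'E'
from h import *
pair('r0.png',(0.5826,0.0555))
E
```

```text
(no output)
```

View pics/r0.png

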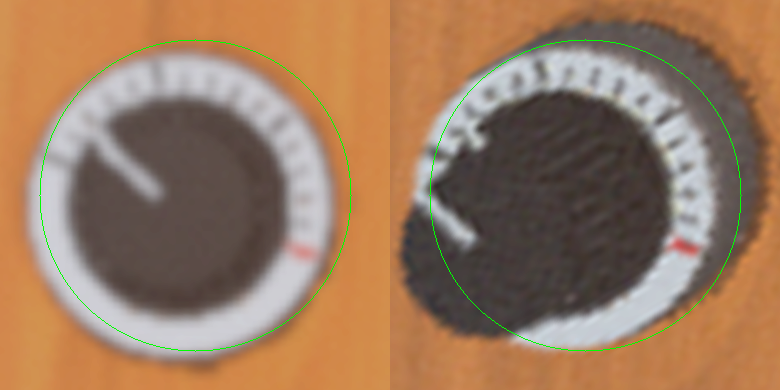

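The timer's base centre is at about (0.581, 0.060). Its zero points at -70° (clockwise from world +x) and the pointer sits near 1.8 min. I'll move above it with the wrist wound back, which leaves room for the whole turn in one grip.

Careful with the scale: shifts go in shares of 600 mm and turns go in shares of pi/2 rad. That gives: -520 mm is -0.8667, -410 mm is -0.6833, -21 degrees is -0.2333.

Call:
send_rows:
  rows: "0 0 -0.2333 -0.8667 -0.6833 0.1167 1;0 0 -0.2333 -0.8667 -0.6833 0.1167 1;0 0 -0.2333 -0.8667 -0.6833 0.1167 1;0 0 -0.2333 -0.8667 -0.6833 0.1167 1;0 0 -0.2333 -0.8667 -0.6833 0.1167 1;0 0 -0.2333 -0.8667 -0.6833 0.1167 1;0 0 -0.2333 -0.8667 -0.6833 0.1167 1;0 0 -0.2333 -0.8667 -0.6833 0.1167 1"

```text
time: 2.1
eef_pos: [0.4972, 0.2004, 0.201]
tcp_rot: [0.001, 1.0, 0.0, 0.001]
contact_force: [1.5, 1.6, -0.3]
opening: 1.002
finger_force: 0.0
```

Call:
send_rows:
  rows: "0 0 0 0 0 0 0.5;0 0 0 0 0 0 0.5"

```text
time: 2.35
eef_pos: [0.4962, 0.2022, 0.2008]
tcp_rot: [0.001, 1.0, 0.0, -0.0]
contact_force: [-0.2, 0.7, -0.3]
opening: 0.748
finger_force: 0.0
```

```bash
python3 -c "
from h import *
s=ctrl.get_state();print(s['eef_pos'],s['tcp_rot'],s['qpos'],s['time'],s['opening'])"
```

```text
[0.49624244 0.20223508 0.2008199 ] [ 1.07642597e-03  9.99999383e-01  2.31080694e-04 -1.45953580e-04] [ 1.97339690e-01  3.00478683e-02  1.96605861e+00  5.60525212e-04
  1.14568131e+00 -1.37153501e+00] 2.35 0.7478699688321732
```

Converted, -142 mm is -0.2367, -85 mm is -0.1417.

Call:
send_rows:
  rows: "0 0 0 -0.1417 -0.2367 0 0.5;0 0 0 -0.1417 -0.2367 0 0.5;0 0 0 -0.1417 -0.2367 0.0333 0.5;0 0 0 -0.1417 -0.2367 0.1167 0.5;0 0 0 -0.1417 -0.2367 0.1167 0.5;0 0 0 -0.1417 -0.2367 0.1167 0.5"

```text
time: 3.1
eef_pos: [0.5815, 0.0616, 0.1322]
tcp_rot: [-0.001, 1.0, 0.0, 0.001]
contact_force: [-0.3, 0.2, 0.2]
opening: 0.751
finger_force: 0.0
```

Run:
```python
from h import *
s=ctrl.get_state();print(s['eef_pos'],s['tcp_rot'],s['contact_force'],s['wrist_torque'],s['time'])
a=snap('top')['color'][150:370,170:390]; b=snap('scene')['color'][100:320,190:410]
cv2.imwrite('pics/hov.png',cv2.convertScaleAbs(cv2.resize(np.hstack([a,b]),None,fx=1.8,fy=1.8,interpolation=cv2.INTER_CUBIC),alpha=1.5)[:,:,::-1])
```

```text
[0.58148638 0.06161106 0.13215189] [-5.38447950e-04  9.99999596e-01  1.47970160e-05  7.19791258e-04] [-0.34088489  0.20633772  0.24032261] [0.06678533 0.03110301 0.01456857] 3.1
```

View pics/hov.png

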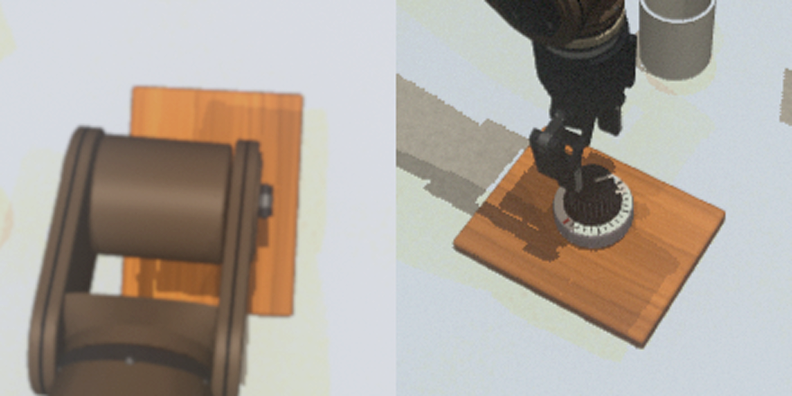

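Converted, 50 mm is 0.0833, 40 mm is 0.0667.

Call:
send_rows:
  rows: "0 0 0 0 0 0.0417 0.5;0 0 0 0 0 0.0667 0.5;0 0 0 0 0 0.0833 0.5;0 0 0 0 0 0.0833 0.5;0 0 0 0 0 0.0833 0.5"
  grip_force: 20

```text
time: 3.82
eef_pos: [0.5817, 0.06, 0.0815]
tcp_rot: [0.001, 1.0, -0.0, 0.001]
contact_force: [-0.2, -0.8, 0.2]
opening: 0.751
finger_force: 0.0
```

Call:
send_rows:
  rows: "0 0 0 0 0 0 0.25;0 0 0 0 0 0 0.15;0 0 0 0 0 0 0.1"

```text
time: 4.2
eef_pos: [0.5812, 0.06, 0.081]
tcp_rot: [0.001, 1.0, -0.0, 0.0]
contact_force: [-0.1, -0.3, -0.4]
opening: 0.548
finger_force: 0.0
```

Call:
send_rows:
  rows: "0 0 0 0 0 0 0.06;0 0 0 0 0 0 0.03"

```text
time: 4.45
eef_pos: [0.5813, 0.0604, 0.081]
tcp_rot: [0.001, 1.0, 0.0, 0.0]
contact_force: [-0.3, 1.3, 1.0]
opening: 0.513
finger_force: 0.9
```

Call:
send_rows:
  rows: "0 0 0 0 0 0 -0.1;0 0 0 0 0 0 -0.1;0 0 0 0 0 0 -0.1"
  grip_force: 25

```text
time: 4.82
eef_pos: [0.5814, 0.0604, 0.0812]
tcp_rot: [0.001, 1.0, 0.0, 0.0]
contact_force: [-0.2, 2.9, 4.2]
opening: 0.501
finger_force: 25.7
```

```bash
python3 -c "
from h import *
s=ctrl.get_state();print(s['eef_pos'],s['contact_force'],s['wrist_torque'],s['time'],s['opening'],s['finger_force'])"
```

```text
[0.58138189 0.06035561 0.08118257] [-0.18337246  2.94134165  4.19167319] [0.52478402 0.1322495  0.03058317] 4.825 0.5014160128466645 25.707162022590637
```

Converted, 1.5 mm is 0.0025, 0.8 mm is 0.0013.

Call:
send_rows:
  rows: "0 0 0 0 0.0007 0.0013 -0.1;0 0 0 0 0.0007 0.0025 -0.1;0 0 0 0 0.0007 0.0025 -0.1"

```text
time: 5.2
eef_pos: [0.5815, 0.0604, 0.0811]
tcp_rot: [0.001, 1.0, -0.0, -0.0]
contact_force: [-3.8, 1.7, 10.5]
opening: 0.501
finger_force: 26.4
```

Converted, 1 mm is 0.0017, 20 degrees is 0.2222.

Call:
send_rows:
  rows: "0 0 0 0 0 0.0017 -0.1;0 0 0.0333 0 0 0.0017 -0.1;0 0 0.0667 0 0 0.0017 -0.1;0 0 0.1111 0 0 0.0017 -0.1;0 0 0.1667 0 0 0.0017 -0.1;0 0 0.2222 0 0 0.0017 -0.1"

```text
time: 5.95
eef_pos: [0.5816, 0.0602, 0.081]
tcp_rot: [0.175, 0.985, -0.001, -0.0]
contact_force: [-7.2, 1.6, 15.0]
opening: 0.506
finger_force: 26.7
```

```bash
python3 -c "
from h import *
s=ctrl.get_state();print(s['eef_pos'],s['contact_force'],s['wrist_torque'],s['qpos'][5])"
```

```text
[0.58157602 0.06015208 0.08102849] [-7.21425353  1.59697052 15.01174128] [0.18245349 1.07513886 0.12294629] -1.2878760621367713
```

Converted, 1 mm is 0.0017, -0.4 mm is -0.0007.

Call:
send_rows:
  rows: "0 0 0 0.0017 -0.0007 0 -0.1;0 0 0 0.0017 -0.0007 0 -0.1"

```text
time: 6.2
eef_pos: [0.5814, 0.0601, 0.0811]
tcp_rot: [0.174, 0.985, -0.0, 0.001]
contact_force: [-3.5, 2.4, 12.4]
opening: 0.506
finger_force: 26.5
```

Converted, 0.9 mm is 0.0015, 0.7 mm is 0.0012, 40 degrees is 0.4444.

Call:
send_rows:
  rows: "0 0 0.0444 0.0015 0.0002 0.0012 -0.1;0 0 0.1111 0.0015 0.0002 0.0012 -0.1;0 0 0.1778 0.0015 0.0002 0.0012 -0.1;0 0 0.2444 0.0015 0.0002 0.0012 -0.1;0 0 0.3111 0.0015 0.0002 0.0012 -0.1;0 0 0.3778 0.0015 0.0002 0.0012 -0.1;0 0 0.4444 0.0015 0.0002 0.0012 -0.1;0 0 0.4444 0.0015 0.0002 0.0012 -0.1"

```text
time: 7.2
eef_pos: [0.581, 0.0598, 0.081]
tcp_rot: [0.501, 0.866, -0.0, 0.002]
contact_force: [-4.8, -0.6, 14.7]
opening: 0.5
finger_force: 26.7
```

```bash
cat > st.py <<'E'
from h import *
np.set_printoptions(precision=3,suppress=True)
s=ctrl.get_state();r=R.from_quat(s['tcp_rot']).as_matrix()
psi=np.degrees(np.arctan2(r[1,0],r[0,0]))
print(s['eef_pos'],s['contact_force'],'tool',r.T@s['contact_force'],s['wrist_torque'],'psi',psi,'q6',s['qpos'][5],s['time'])
E
python3 st.py
```

```text
[0.581 0.06  0.081] [-4.797 -0.56  14.665] tool [  1.857  -4.417 -14.678] [-0.157  0.753 -0.055] psi 119.931032112038 q6 -0.5909510980295376 7.2
```

Run:
```python
from h import *
b=snap('scene')['color'][140:290,220:370]
cv2.imwrite('pics/g1.png',cv2.convertScaleAbs(cv2.resize(b,None,fx=4,fy=4,interpolation=cv2.INTER_CUBIC),alpha=1.6)[:,:,::-1])
```

```text
(no output)
```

View pics/g1.png

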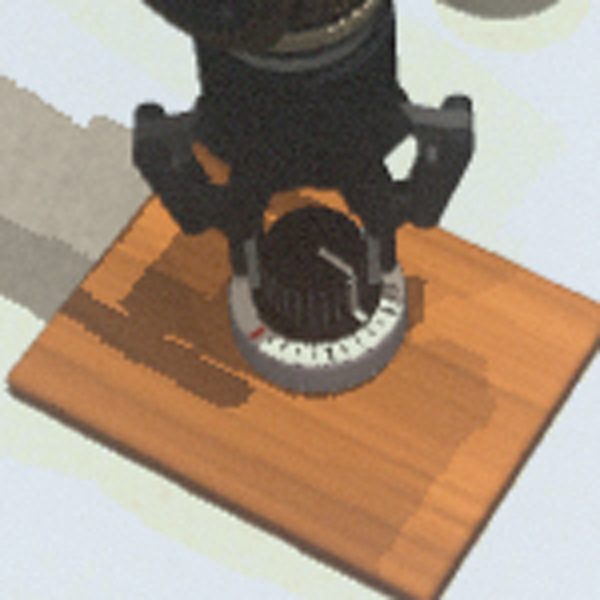

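The scene crop shows the pointer at (360,315) turned with the dial and the red mark at (255,333), so the base has held. I'll keep winding.

Converted, -0.9 mm is -0.0015, 0.5 mm is 0.0008, 50 degrees is 0.5556.

Call:
send_rows:
  rows: "0 0 0.0556 0.0008 -0.0015 0.0003 -0.1;0 0 0.1333 0.0008 -0.0015 0.0003 -0.1;0 0 0.2111 0.0008 -0.0015 0.0003 -0.1;0 0 0.2889 0.0008 -0.0015 0.0003 -0.1;0 0 0.3667 0.0008 -0.0015 0.0003 -0.1;0 0 0.4444 0.0008 -0.0015 0.0003 -0.1;0 0 0.5 0.0008 -0.0015 0.0003 -0.1;0 0 0.5556 0.0008 -0.0015 0.0003 -0.1"

```text
time: 8.25
eef_pos: [0.5802, 0.0598, 0.081]
tcp_rot: [0.82, 0.572, 0.001, 0.002]
contact_force: [-3.2, -0.2, 14.8]
opening: 0.5
finger_force: 26.7
```

```bash
python3 st.py
```

```text
[0.58  0.06  0.081] [-3.15  -0.165 14.77 ] tool [ -1.256  -2.838 -14.78 ] [-0.059  0.724  0.164] psi 69.84269789405653 q6 0.28313027734359353 8.25
```

Converted, 44 degrees is 0.4889.

Call:
send_rows:
  rows: "0 0 0.0556 0 0 0 -0.1;0 0 0.1333 0 0 0 -0.1;0 0 0.2111 0 0 0 -0.1;0 0 0.2889 0 0 0 -0.1;0 0 0.3667 0 0 0 -0.1;0 0 0.4444 0 0 0 -0.1;0 0 0.4889 0 0 0 -0.1;0 0 0.4889 0 0 0 -0.1"

```text
time: 9.25
eef_pos: [0.5799, 0.0602, 0.081]
tcp_rot: [0.975, 0.224, 0.001, 0.001]
contact_force: [-5.4, 0.3, 16.7]
opening: 0.501
finger_force: 26.8
```

```bash
python3 st.py
python3 - <<'E'
from h import *
p=snap('scene'); b=p['color'][140:290,220:370]
b=cv2.convertScaleAbs(cv2.resize(b,None,fx=5,fy=5,interpolation=cv2.INTER_CUBIC)[80:560],alpha=1.6)[:,:,::-1].copy()
# expected base marks: outer end of tick, at r 38, zero at -70 deg cw from +x
for c,col in (((.581,.060),(0,255,0)),):
  for m in (0,5,10,15):
    a=np.radians(-(-70+12*m)); w=[c[0]+.040*np.cos(a),c[1]+.040*np.sin(a),.0445]
    u=proj(p,w); cv2.circle(b,(int((u[0]-219.5)*5),int((u[1]-139.5)*5-80)),3,col,-1)
cv2.imwrite('pics/g2.png',b)
E
```

```text
[0.58  0.06  0.081] [-5.402  0.287 16.661] tool [ -4.701  -2.577 -16.677] [ 0.142  0.886 -0.04 ] psi 25.928239800852857 q6 1.0492246971885801 9.25
```

View pics/g2.png

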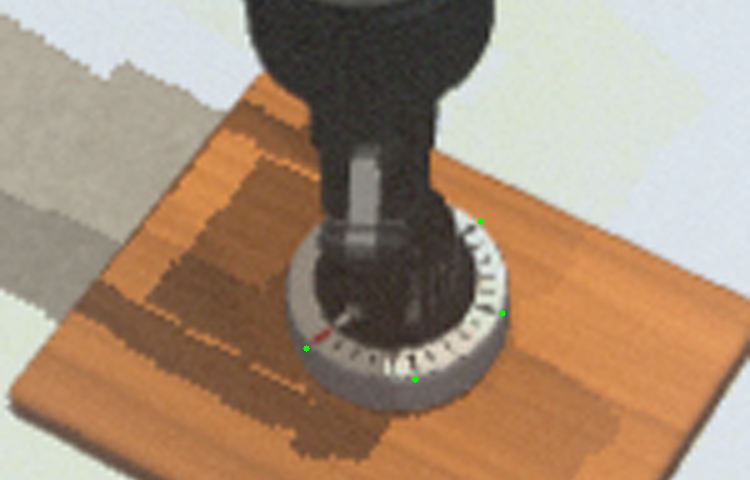

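The pointer tip at (340,320) now nearly lines up with the red mark at (320,335), and the base marks are where I predicted. About 10° more takes the dial past the top.

Converted, -0.3 mm is -0.0005, 10 degrees is 0.1111.

Call:
send_rows:
  rows: "0 0 0.0333 0 0 -0.0005 -0.1;0 0 0.0778 0 0 -0.0005 -0.1;0 0 0.1111 0 0 -0.0005 -0.1;0 0 0.1111 0 0 -0.0005 -0.1"

```text
time: 9.8
eef_pos: [0.5799, 0.0603, 0.081]
tcp_rot: [0.99, 0.139, 0.001, 0.001]
contact_force: [-4.8, 0.5, 13.8]
opening: 0.502
finger_force: 26.7
```

```bash
python3 st.py
python3 - <<'E'
from h import *
p=snap('scene'); b=p['color'][180:235,265:325]
b=cv2.convertScaleAbs(cv2.resize(b,None,fx=10,fy=10,interpolation=cv2.INTER_CUBIC),alpha=1.8)[:,:,::-1].copy()
cv2.imwrite('pics/g3.png',b)
E
```

```text
[0.58  0.06  0.081] [-4.753  0.474 13.795] tool [ -4.407  -1.731 -13.81 ] [ 0.128  0.777 -0.045] psi 15.92904408110423 q6 1.2236775711449843 9.8
```

View pics/g3.png

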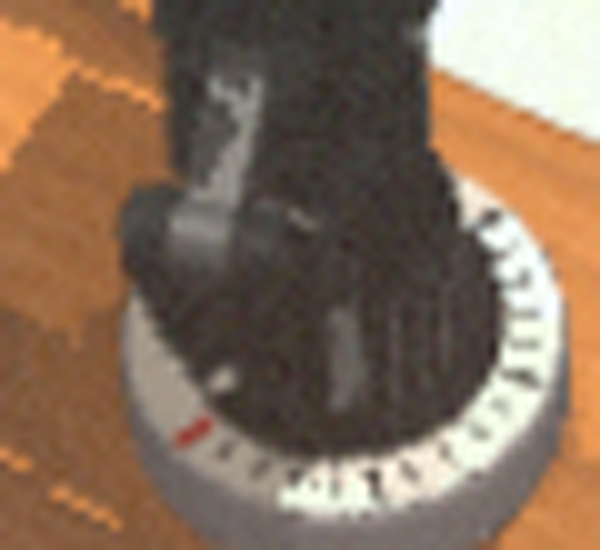

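Run:
```python
from h import *
p=snap('scene')
def f(u,v,z): 
    w=ray(p,(264.5+u/10+.05,179.5+v/10+.05),z); d=w[:2]-[.581,.060]; return d.round(4),np.hypot(*d).round(4),-np.degrees(np.arctan2(d[1],d[0])).round(1)
print('red',f(193,432,.0445),'tip',f(212,388,.049),f(222,380,.049),f(232,370,.049), '10',f(376,487,.0445),'5',f(522,380,.0445),'0',f(490,216,.0445))
```

```text
red (array([-0.0115, -0.0308]), np.float64(0.0329), np.float64(110.5)) tip (array([-0.0115, -0.0238]), np.float64(0.0264), np.float64(115.8)) (array([-0.0108, -0.0215]), np.float64(0.0241), np.float64(116.6)) (array([-0.0103, -0.0189]), np.float64(0.0216), np.float64(118.6)) 10 (array([ 0.0221, -0.0256]), np.float64(0.0338), np.float64(49.2)) 5 (array([0.0337, 0.0056]), np.float64(0.0342), np.float64(-9.4)) 0 (array([0.012 , 0.0333]), np.float64(0.0354), np.float64(-70.2))
```

The pointer reads about 186° and the red mark is at 180°, so the bell is armed. The base is unmoved, with its ticks at -70, -9.4, 49 and 110.5. I'll go 2° further for margin and then turn back.

Converted, -34 degrees is -0.3778.

Call:
send_rows:
  rows: "0 0 0.0222 0 0 0 -0.1;0 0 0.0222 0 0 0 -0.1;0 0 -0.0111 0 0 0 -0.1;0 0 -0.0667 0 0 0 -0.1;0 0 -0.1444 0 0 0 -0.1;0 0 -0.2222 0 0 0 -0.1;0 0 -0.3 0 0 0 -0.1;0 0 -0.3778 0 0 0 -0.1"

```text
time: 10.9
eef_pos: [0.5801, 0.0599, 0.081]
tcp_rot: [0.906, 0.424, 0.001, 0.002]
contact_force: [-3.3, 0.1, 15.0]
opening: 0.501
finger_force: 26.7
```

```bash
python3 st.py
```

```text
[0.58  0.06  0.081] [-3.294  0.139 15.008] tool [ -1.992  -2.563 -15.019] [ 0.018  0.673 -0.084] psi 50.16913180583352 q6 0.6260538090784946 10.9
```

Converted, -40 degrees is -0.4444.

Call:
send_rows:
  rows: "0 0 -0.0778 0 0 0 -0.1;0 0 -0.1556 0 0 0 -0.1;0 0 -0.2333 0 0 0 -0.1;0 0 -0.3111 0 0 0 -0.1;0 0 -0.3778 0 0 0 -0.1;0 0 -0.4333 0 0 0 -0.1;0 0 -0.4444 0 0 0 -0.1;0 0 -0.4444 0 0 0 -0.1"

```text
time: 11.9
eef_pos: [0.5805, 0.0597, 0.0811]
tcp_rot: [0.707, 0.707, 0.001, 0.002]
contact_force: [-2.3, -1.1, 13.3]
opening: 0.501
finger_force: 26.6
```

```bash
python3 st.py
```

```text
[0.58  0.06  0.081] [-2.26  -1.061 13.34 ] tool [ -1.094  -2.199 -13.348] [-0.109  0.548  0.029] psi 89.97753442676486 q6 -0.06849648845873611 11.9
```

Converted, -34 degrees is -0.3778.

Call:
send_rows:
  rows: "0 0 -0.0778 0 0 0 -0.1;0 0 -0.1556 0 0 0 -0.1;0 0 -0.2333 0 0 0 -0.1;0 0 -0.3 0 0 0 -0.1;0 0 -0.3444 0 0 0 -0.1;0 0 -0.3778 0 0 0 -0.1;0 0 -0.3778 0 0 0 -0.1;0 0 -0.3778 0 0 0 -0.1"

```text
time: 12.9
eef_pos: [0.5809, 0.0598, 0.0811]
tcp_rot: [0.469, 0.883, 0.0, 0.003]
contact_force: [-1.4, -0.7, 12.3]
opening: 0.503
finger_force: 26.5
```

```bash
python3 st.py
python3 - <<'E'
from h import *
p=snap('scene'); b=p['color'][180:235,265:325]
b=cv2.convertScaleAbs(cv2.resize(b,None,fx=10,fy=10,interpolation=cv2.INTER_CUBIC),alpha=1.8)[:,:,::-1].copy()
cv2.imwrite('pics/g4.png',b)
E
```

```text
[0.581 0.06  0.081] [-1.389 -0.689 12.298] tool [  0.139  -1.494 -12.304] [-0.106  0.289  0.101] psi 123.99576968318917 q6 -0.6621666063326338 12.9
```

View pics/g4.png

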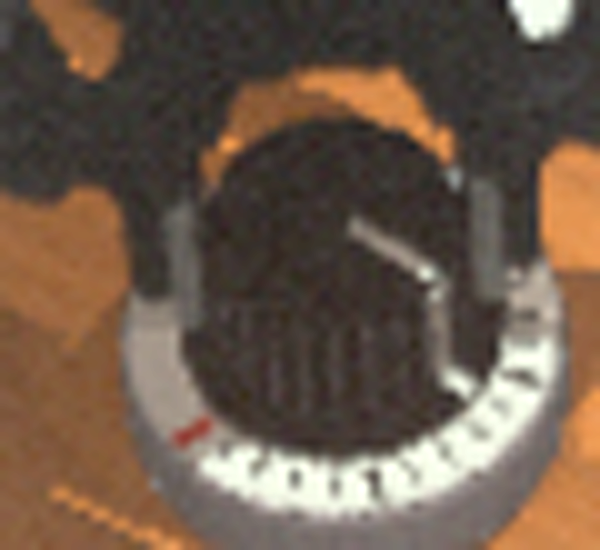

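```bash
cat > ang.py <<'E'
from h import *
import sys
# white pointer on skirt: angle fit with scene camera
p=snap('scene')
C=np.array([.581,.060])
def f(u,v,z): 
    w=ray(p,(264.5+u/10+.05,179.5+v/10+.05),z); d=w[:2]-C; return np.hypot(*d).round(4),70-np.degrees(np.arctan2(d[1],d[0])).round(1)
for a in sys.argv[1:]:
    u,v,z=map(float,a.split(',')); print(a,f(u,v,z))
E
python3 ang.py 470,393,.0485 455,384,.0485 447,380,.0485 435,275,.0785 355,226,.0785 505,408,.0445 522,380,.0445 483,433,.0445 193,432,.0445 376,487,.0445
```

```text
470,393,.0485 (np.float64(0.0285), np.float64(76.5))
455,384,.0485 (np.float64(0.0253), np.float64(76.5))
447,380,.0485 (np.float64(0.0237), np.float64(76.8))
435,275,.0785 (np.float64(0.0217), np.float64(74.6))
355,226,.0785 (np.float64(0.0047), np.float64(62.9))
505,408,.0445 (np.float64(0.0339), np.float64(71.5))
522,380,.0445 (np.float64(0.0342), np.float64(60.6))
483,433,.0445 (np.float64(0.0338), np.float64(82.3))
193,432,.0445 (np.float64(0.0329), np.float64(180.5))
376,487,.0445 (np.float64(0.0338), np.float64(119.2))
```

Converted, -5 degrees is -0.0556.

Call:
send_rows:
  rows: "0 0 -0.0222 0 0 0 -0.1;0 0 -0.0444 0 0 0 -0.1;0 0 -0.0556 0 0 0 -0.1;0 0 -0.0556 0 0 0 -0.1"

```text
time: 13.5
eef_pos: [0.5809, 0.0598, 0.081]
tcp_rot: [0.431, 0.902, 0.0, 0.003]
contact_force: [-1.4, -0.7, 12.1]
opening: 0.504
finger_force: 26.5
```

```bash
python3 st.py
python3 - <<'E'
from h import *
p=snap('scene'); b=p['color'][180:235,265:325]
b=cv2.convertScaleAbs(cv2.resize(b,None,fx=10,fy=10,interpolation=cv2.INTER_CUBIC),alpha=1.8)[:,:,::-1].copy()
cv2.imwrite('pics/g5.png',b)
E
```

```text
[0.581 0.06  0.081] [-1.411 -0.741 12.148] tool [  0.244  -1.522 -12.154] [-0.104  0.267 -0.004] psi 128.96880130185667 q6 -0.7491338986428314 13.5
```

View pics/g5.png

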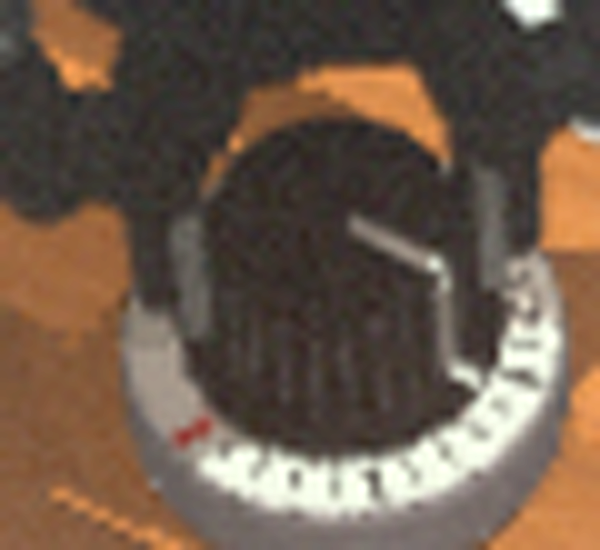

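Call:
send_rows:
  rows: "0 0 0 0 0 -0.0017 -0.1;0 0 0 0 0 -0.0025 -0.1;0 0 0 0 0 -0.0033 0.5;0 0 0 0 0 -0.0033 0.5;0 0 0 0 0 -0.0033 0.5;0 0 0 0 0 -0.0033 0.5"

```text
time: 14.3
eef_pos: [0.5778, 0.0608, 0.0791]
tcp_rot: [0.431, 0.902, -0.0, -0.0]
contact_force: [0.3, 0.4, -0.2]
opening: 0.75
finger_force: 0.0
```

Converted, 190 mm is 0.3167, -120 mm is -0.2.

Call:
send_rows:
  rows: "0 0 0 0 0 -0.05 0.5;0 0 0 0 0 -0.15 0.5;0 0 0 0 0 -0.2 0.5;0 0 0 -0.1333 0.3167 -0.2 0.5;0 0 0 -0.1333 0.3167 -0.2 0.5;0 0 0 -0.1333 0.3167 -0.2 0.5;0 0 0 -0.1333 0.3167 -0.2 0.5;0 0 0 -0.1333 0.3167 -0.2 0.5"

```text
time: 15.3
eef_pos: [0.7768, 0.1184, 0.1981]
tcp_rot: [0.431, 0.902, -0.0, -0.001]
contact_force: [-0.5, 0.3, -0.5]
opening: 0.752
finger_force: 0.0
```

```bash
python3 st.py
python3 - <<'E'
from h import *
pair('r1.png',(0.581,0.060))
E
```

```text
[0.777 0.118 0.198] [-0.512  0.308 -0.453] tool [ 0.561 -0.204  0.453] [-0.001 -0.028 -0.022] psi 128.96162177004246 q6 -0.6575036453824316 15.3
```

View pics/r1.png

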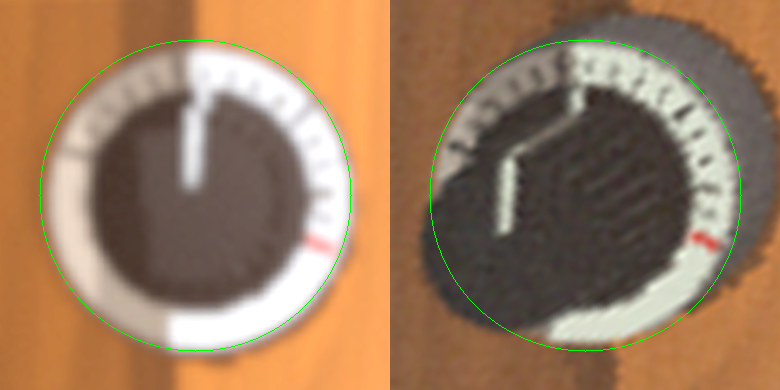

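The top rectified view shows the pointer from (191,187) to (204,98) and the red mark at (318,244), which is close to 6 minutes. The base is where it was. I'll measure it numerically.

Run:
```python
from h import *
def comp(mask,lo,hi):
    n,l,st,c=cv2.connectedComponentsWithStats(mask.astype(np.uint8)); 
    return [(l==i) for i in range(1,n) if lo<st[i,4]<hi]
for cam,box in (('top',(165,215,112,182)),('scene',(490-390,525-390,165,228))):
    p=snap(cam); z=.0765
    im=rect(p,(.581,.060),.0445,.05,390).astype(int)
    sat=im.max(2)-im.min(2); g=im.sum(2)
    x0,x1,y0,y1=box; sub=g[y0:y1,x0:x1]; w=np.clip(sub-(np.percentile(sub,50)+sub.max())/2,0,None).astype(float)
    ys,xs=np.nonzero(w); k=w[ys,xs]; 
    m=np.array([np.average(xs,weights=k),np.average(ys,weights=k)]); cov=np.cov(np.c_[xs,ys].T,aweights=k); e,v=np.linalg.eigh(cov); d=v[:,1]; d=d if d[1]<0 else -d
    print(cam,'line angle cw from +x',np.degrees(np.arctan2(d[0],-d[1])),'mean',m+[x0,y0],'ratio',e)
    red=(im[:,:,0]-im[:,:,1]>70)&(np.abs(im[:,:,1]-im[:,:,2])<40); red[:, :280]=0
    ys,xs=np.nonzero(red); print(' red centre',xs.mean(),ys.mean(),len(xs))
    e,v=np.linalg.eigh(np.cov(np.c_[xs,ys].T)); d=v[:,1]*np.sign(v[0,1]); print(' red dir',90+np.degrees(np.arctan2(d[1],d[0])),e)
    if cam=='top':
        # base ring outer edge: not-wood mask (low saturation) largest blob
        mk=(sat<55)&(np.hypot(*(np.mgrid[:390,:390]-195))<175); c=max(cv2.findContours(mk.astype(np.uint8),0,1)[0],key=cv2.contourArea); print(' circ',cv2.fitEllipse(c))
```

```text
top line angle cw from +x 2.8224115324763903 mean [192.95137801 143.21286505] ratio [ 12.14669488 311.67617761]
 red centre 316.66037735849056 243.9433962264151 53
 red dir 115.52555088171925 [ 1.37765868 14.13612942]
 circ ((200.71127319335938, 200.260498046875), (304.2248840332031, 308.4115905761719), 161.5479736328125)
scene line angle cw from +x 4.547305113853528 mean [117.07657667 194.90136774] ratio [  4.74246558 323.8459397 ]
 red centre 314.48659003831415 240.37547892720306 261
 red dir 116.01894483103527 [ 8.12510674 59.94568607]
```

```bash
python3 -c "
from plant import ctrl
print(ctrl.sign_off())"
```

```text
the job is handed in; nothing more can be done
None
```

The job is handed in: I wound the dial past the red mark to about 188°, turned it back to about 6 minutes (I measured 6.0 to 6.2) and let go. The timer stayed within about 1 mm of where it stood without swinging round, and the tea things were left alone. My push readings peaked at about 17 N, and the work took about 15 s of the 72 s allowed.

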